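Brush out the sample well, then slide it to the reader's notch and hold it there

TASK

Take the small brush out of its holder and brush out the white sample well on the slide stage: down to the bottom and up again by at least 3 cm, twice, then stand the brush back in its holder and let go of it. Then take the black knob of the carriage and slide it along the rail towards the reader until you feel its ball click into the notch, where the well stands squarely in front of the lens, and finish there still holding the knob, carriage in the notch. Leave the reader where it is clamped, and do not disturb the timer, the dropper bottle or the label roll.

Things in the scene. Friction and masses are not known exactly. Their poses are not given: they have to be found in the camera images.
- station: fixed slide stage: aluminium base plate 165 x 360 x 12 mm on the table with two steel guide rods. Origin on the table on the rail's centre line, mid-length. Its y axis runs along the rail, from the carriage's starting end towards the reader; x points away from the robot, z up. It stands turned by up to 0.25 rad
- carriage: grey sliding carriage on the rods, 105 x 64 mm, top face 38 mm above the table, with the white well and the black knob. Origin on the table under the well's axis; axes parallel to the station's. It slides only along y, 220 mm in all (from -100 to +120 mm in the station frame), with about 1 N of friction, and starts 100 to 60 mm on the -y side of the station's origin
- knob_grip (a point): point to grip on the carriage's upright black knob (round, 17 mm across, free from 44 to 85 mm above the table); the point is on its axis, 65 mm above the table, 60 mm on the robot's side of the well's axis
- well_floor (a point): centre of the inner floor of the white round well on the carriage, 41 mm above the table; bore 40 mm, wall 4 mm, depth 56 mm (rim 97 mm above the table)
- read_point (a point): point on the reader's optical axis, over the rail's centre line, 41 mm above the table: when the ball sits in the notch the well's axis is here (same y in the station frame). It lies 0 to 70 mm on the +y side of the station's origin
- reader: white block 52 mm wide, 90 mm high, with a black lens tube, clamped behind the rail. Its brass plunger's sprung 10 mm ball meets the carriage's far edge: from 20 to 8 mm before the notch it climbs a ramp (some 2 N more to push), then drops into the notch, pulling the carriage in with some 2 N; pushing on past the notch takes about 8 to 10 N. The rail goes on for at least 50 mm beyond
- brush_grip (a point): point to grip on the brush: on its axis in the middle of the round wooden handle (16 mm across, 60 mm long, its ends taper), 112 mm above the brush's lower end. The brush (150 mm long, 50 g) starts standing upright in its holder
- brush_tip (a point): centre of the brush's flat lower end; z points up the brush along its axis. Bristle head 26 mm across (its stiff core 21 mm) and 44 mm long, then a 7 mm steel stem of 33 mm, then the handle
- brush: the whole brush; origin at its lower end, z up along its axis
- holder_floor (a point): centre of the inner floor of the fixed steel brush holder, 12 mm above the table; bore 32 mm, rim 63 mm above the table, round foot 72 mm across. It may stand to the left or to the right of the stage
- timer: white square digital timer lying flat, 64 x 64 x 20 mm, on the other side of the stage from the holder; origin at the centre of its underside; leave alone
- dropper: small upright dropper bottle, 20 x 20 x 64 mm, behind the stage; origin at the centre of its underside; leave alone
- label_roll: white roll of labels lying flat, 63 mm across, 25 mm high, between robot and stage; origin at the centre of its underside; leave alone
Not all that is in view belongs to the job. Leave any blue or purple look-alike of the part that bears holder_floor alone. There is more than one size of the brush; the job needs the middle-sized.

How it is judged:
By the outcome, as a careful person would: the job done as asked, in the order asked, and still so for the second after the job is handed in, while the arm keeps its last pose, push and grip.
It also fails if it takes over 72 s, if anything falls off the work surface, if the arm or the gripper's body presses on something with over 40 N, if the wrist force passes 120 N, or if a joint passes its speed limit or range.

ROBOT

A 6-joint arm with a two-finger parallel gripper is mounted at the origin on a cart in front of the work surface, level with it; the furniture and walls round the work are solid. World frame = base frame: x ahead of the robot, y to its left, z up, the work surface at z = 0. Lengths are in m, angles in rad, forces in N, time in s.
With the tool pointing down it reaches from about 0.275 to 0.75 m from the base axis. Payload 10.2 kg.
Tool frame: the origin (TCP) lies on the mounting face of the last link; the fingertips stand 166 mm ahead of it and the grasp point (between the pads) lies 147 mm ahead of it; z points along the fingers, y is the line along which they close (so a half turn about z gives the same grasp; the last joint's range is limited). The gripper opens to 88 mm and grips with 3 to 60 N. Pads are 18 mm wide; open, the fingers measure 123 mm over their backs; the gripper's body (75 mm by 187 mm) begins 45 mm behind the grasp point.
Start: joints at [1.085, 0.313, 1.498, -0, 1.331, -0.223], TCP at [0.136, 0.507, 0.405] pointing down, gripper open.
Joint ranges: [-2.94, 2.94], [-0.97, 2.17], [0.19, 2.56], [-1.23, 4.37], [0.02, 3.11], [-2.88, 2.88]. Speed limits (rad/s): [2.39, 2.39, 3.01, 3.14, 3.14, 3.14].

INTERFACE

Orientations are given as a rotation vector (axis times angle).
In Python, from rig import * gives the robot as it stands. Calls block until the motion is done:
- move_to(position, orientation): joint-space move of the TCP to a pose.
- servo_line(position, rot=None, rate=0.15, max_force=None): straight line of the TCP; rot=None keeps the orientation; rate is the mean speed in m/s. With max_force (N) it stops when the force on the tool has changed by that much, and returns True; else False.
- movej(angles): joint-space move.
- open_gripper() and grab(squeeze=None): open the fingers fully, or close them until they stop; squeeze is the grip in N (None keeps the last).
- hold(seconds).
- solve_ik(position, orientation): joint angles nearest the present ones, or None.
- snapshot(name): name is "side" or "top"; returns a dict with "image" (480x640x3 uint8, red, green, blue), "intrinsics" (3x3 intrinsics, pixels), "xyz" and "rotation" of the camera in the world. Camera axes: x right, y down, z forward; pixel columns grow to the right and rows downward; lengths in m; the calibration is good to about 2 mm. A picture is of the moment at which its call begins. There is no depth.
A pose or a line that the arm cannot do raises Unreachable and nothing moves.
- finish_job(): hands the job in; it is judged then, once.
Trained networks look in a picture, given as the dict that the camera call returned (one of the last four; its "shot" number tells which), for a name from the list of things; names that differ only in an ending like _2 or _b are one class to them, and where a whole thing is asked for, a point or a joint stands for the part that bears it (a point fixed in the world has none). Each returns a list of dicts, best first, with "confidence" (0 to 1); they miss things now and then, are a little off and sometimes report something else, mostly with a low value. They report only what shows in the picture. A call takes as long as a camera call. They do not tell look-alikes from the thing itself.
- look_for(picture, thing): "rect" ([left, top, right, bottom] in pixels, round what is visible of it).
Readings, each from a call of its own:
- read_clock(): time.
- read_joints(): joint angles.
- read_joint_vel(): joint speeds.
- read_joint_efforts(): joint torques, N m.
- read_position(): TCP position.
- read_orientation(): TCP orientation.
- read_wrist_force(): force on the tool from outside, world axes, zero at the start.
- read_wrist_torque(): the same for the moment, N m.
- read_opening(): finger opening in m.
- read_gripper_force(): force on a finger pad.
Only numpy, scipy, OpenCV 4.12 (cv2) and the standard library are available. Lean on these libraries where they do the work, as an engineer would, in place of code of your own. Each camera call takes 0.05 s, during which the arm holds its last target. There are 200 camera calls.

## Working session

There is one attempt and no reset: what is moved stays moved. The work goes in short steps, each a Python script; the robot and the scene stay as the last script left them, time stands still between calls to the robot, and variables do not carry over. Pictures are saved under pics/ and viewed, at most 10 in all, crops included, and the job is handed in when it is done.

```bash
ls; mkdir -p pics
python3 - <<'E'
from rig import *
import cv2,pickle
print(read_clock())
for n in("side","top"):
    s=snapshot(n); cv2.imwrite(f"pics/{n}0.png",s["image"][:,:,::-1]); pickle.dump(s,open(f"{n}0.pkl","wb"))
    print(n,s["intrinsics"].tolist(),s["xyz"],s["rotation"])
    for t in ["station","carriage","knob_grip","well_floor","reader","brush","holder_floor","timer","dropper","label_roll"]:
        print(t,[([int(v) for v in d["rect"]],round(d["confidence"],2)) for d in look_for(s,t)])
print(read_clock(),read_orientation())
E
```

```text
pics
0.0
side [[525.5668907814045, 0.0, 318.56743301686555], [0.0, 525.5668907814045, 240.74839357229652], [0.0, 0.0, 1.0]] [ 0.246693   -0.81888336  0.71016385] [-2.16831405  0.34105613 -0.19501011]
station [([269, 227, 426, 353], 0.92)]
carriage [([316, 266, 378, 321], 0.66)]
knob_grip [([314, 262, 378, 320], 0.95), ([222, 276, 258, 301], 0.26)]
well_floor [([314, 262, 379, 317], 0.74)]
reader [([345, 228, 377, 274], 0.89)]
brush [([370, 322, 388, 382], 0.91), ([322, 375, 336, 427], 0.89), ([426, 281, 462, 386], 0.75)]
holder_floor [([263, 367, 310, 420], 0.89), ([252, 323, 291, 371], 0.72), ([353, 362, 400, 413], 0.61)]
timer [([247, 190, 278, 212], 0.94), ([373, 322, 391, 377], 0.42)]
dropper [([315, 266, 377, 319], 0.46), ([334, 175, 344, 202], 0.44), ([248, 188, 276, 211], 0.18)]
label_roll [([220, 277, 259, 301], 0.6)]
top [[613.9072140025316, 0.0, 313.53173103409796], [0.0, 613.9072140025316, 240.99248028613843], [0.0, 0.0, 1.0]] [0.25137918 0.00473538 1.62587204] [-2.09854357  2.15455725 -0.22214992]
station [([252, 196, 390, 284], 0.57), ([424, 243, 438, 261], 0.22)]
carriage [([331, 221, 365, 267], 0.78)]
knob_grip [([332, 224, 366, 273], 0.83)]
well_floor [([331, 225, 366, 266], 0.61)]
reader [([292, 202, 319, 234], 0.74)]
brush [([414, 193, 441, 219], 0.94), ([409, 242, 439, 267], 0.62), ([433, 286, 444, 292], 0.53)]
holder_floor [([410, 241, 438, 269], 0.89), ([404, 299, 430, 320], 0.81), ([362, 301, 390, 324], 0.68)]
timer [([165, 260, 197, 291], 0.58), ([290, 204, 319, 235], 0.35)]
dropper [([188, 200, 200, 210], 0.41)]
label_roll [([295, 307, 318, 328], 0.73)]
1.1 [ 4.11517211e-01  3.11450412e+00 -3.53684637e-05]
```

View pics/side0.png

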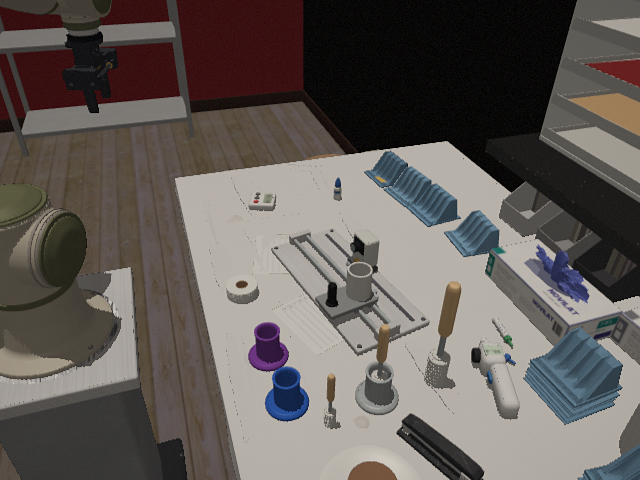

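View pics/top0.png

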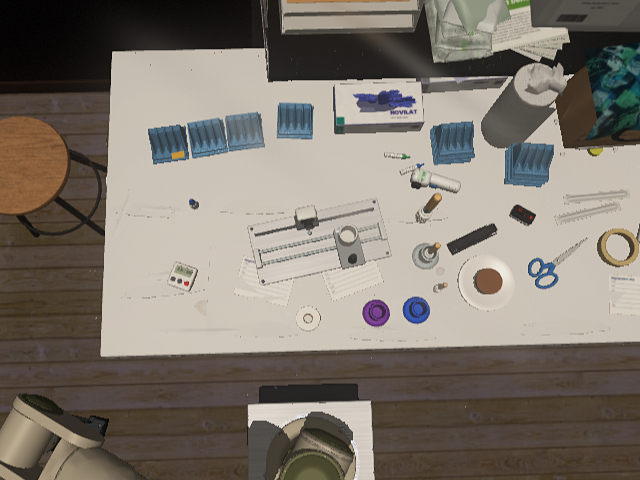

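The side view shows three brushes: a large one standing free at (447,335), the middle one in the steel holder at (380,365), and a small one at (330,400). The holder candidates are steel (377,395), blue (287,393) and purple (268,345). I choose the brush at (380,365) in the steel holder and check it in a close crop.

Run:
```python
import cv2
a=cv2.imread("pics/side0.png")[220:420,255:455]; cv2.imwrite("pics/side_c.png",cv2.resize(a,None,fx=3,fy=3,interpolation=cv2.INTER_CUBIC))
a=cv2.imread("pics/top0.png")[190:300,245:445]; cv2.imwrite("pics/top_c.png",cv2.resize(a,None,fx=4,fy=4,interpolation=cv2.INTER_CUBIC))
```

```text
(no output)
```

View pics/side_c.png

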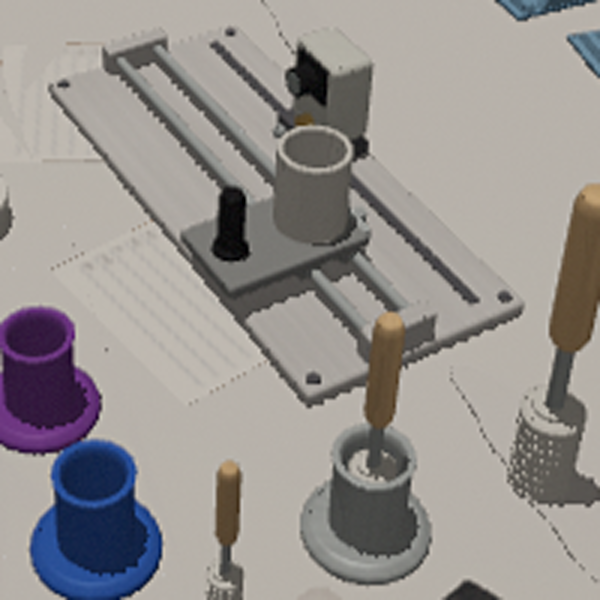

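View pics/top_c.png

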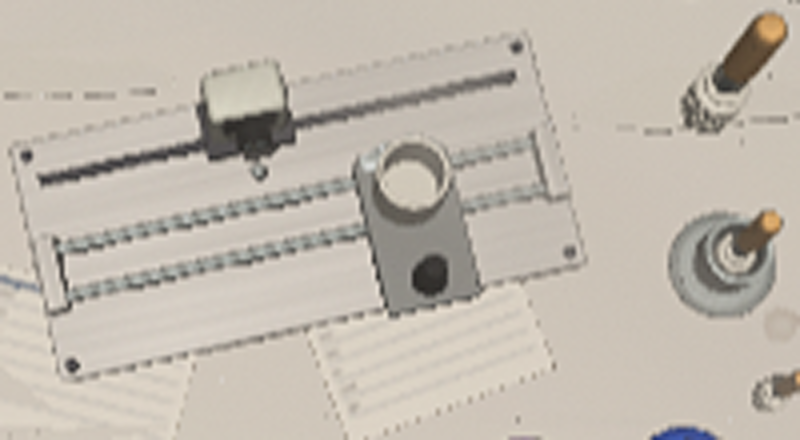

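The crops confirm it: the middle brush stands in the grey steel holder (side crop 385,370), the well rim is at (314,153), the knob at (233,190), and the reader is behind the rail. Next I compute positions.

```bash
cat > h.py <<'E'
import numpy as np,pickle
from scipy.spatial.transform import Rotation as R
def onz(s,u,v,z):
    d=R.from_rotvec(s["rotation"]).as_matrix()@np.linalg.inv(s["intrinsics"])@[u,v,1]
    c=np.array(s["xyz"]); return c+d*(z-c[2])/d[2]
S=pickle.load(open("side0.pkl","rb"));T=pickle.load(open("top0.pkl","rb"))
sc=lambda u,v,z:onz(S,u/3+255-.33,v/3+220-.33,z)[:2]
tc=lambda u,v,z:onz(T,u/4+245-.375,v/4+190-.375,z)[:2]
E
python3 - <<'E'
from h import *
np.set_printoptions(precision=4,suppress=True)
# plate corners FL,FR,NR,NL
A=np.array([tc(*p,.012) for p in[(10,145),(527,33),(586,265),(65,381)]])
B=np.array([sc(*p,.012) for p in[(232,28),(523,305),(305,403),(48,88)]])
print(A,B,sep="\n")
for q in(A,B):
    e=(q[0]-q[1])+(q[3]-q[2]); print("yaw",np.arctan2(-e[0],e[1]),"c",q.mean(0),"len",np.linalg.norm(e)/2)
print("well",tc(414,176,.097),sc(314,153,.097))
print("wellbase side",sc(313,215,.038))
print("knobtop",tc(432,268,.085),sc(233,190,.085),"knobbase",sc(231,252,.044))
print("holder rim",tc(735,247,.063),sc(373,456,.063),"foot",tc(722,264,.006),sc(366,524,.006))
print("handle top",tc(771,218,.160),sc(388,322,.158),"mid",sc(384,372,.124),"low",sc(380,425,.089))
print("reader top",[tc(*p,.09) for p in[(245,93),(200,72),(275,61),(288,113),(210,125)]],[sc(*p,.09) for p in[(330,32),(372,70),(327,76),(295,40)]],"ball",tc(260,172,.03),sc(279,130,.03))
E
```

```text
[[ 0.6125  0.1532]
 [ 0.6818 -0.1983]
 [ 0.521  -0.2302]
 [ 0.4522  0.118 ]]
[[ 0.6098  0.1479]
 [ 0.6815 -0.2006]
 [ 0.5198 -0.2354]
 [ 0.4517  0.113 ]]
yaw 0.1948250997643594 c [ 0.5669 -0.0393] len 0.3566247193344516
yaw 0.19788361776375174 c [ 0.5657 -0.0438] len 0.3553614876678528
well [ 0.5669 -0.1112] [ 0.5681 -0.1158]
wellbase side [ 0.5744 -0.1079]
knobtop [ 0.5093 -0.1213] [ 0.5131 -0.1211] knobbase [ 0.5093 -0.1317]
holder rim [ 0.5218 -0.3201] [ 0.5203 -0.3232] foot [ 0.5203 -0.3225] [ 0.5215 -0.3223]
handle top [ 0.5224 -0.323 ] [ 0.5212 -0.3205] mid [ 0.5217 -0.3217] low [ 0.521  -0.3254]
reader top [array([ 0.6256, -0.0051]), array([0.6402, 0.0235]), array([ 0.6463, -0.025 ]), array([ 0.6117, -0.0324]), array([0.605 , 0.0179])] [array([0.6332, 0.0149]), array([ 0.643 , -0.0359]), array([ 0.6112, -0.0333]), array([0.6062, 0.013 ])] ball [ 0.586  -0.0141] [ 0.5894 -0.0076]
```

```bash
cat >> h.py <<'E'
PSI=.196
ROT=np.pi*np.array([-np.sin(PSI/2),np.cos(PSI/2),0])
YD=np.array([-np.sin(PSI),np.cos(PSI),0]); XD=np.array([np.cos(PSI),np.sin(PSI),0])
BR=np.array([.521,-.322,.271]); WELL=np.array([.5675,-.1135,0])
E
python3 - <<'E'
from h import *
from rig import *
import cv2
print("big brush",sc(548,485,0),sc(595,190,.2))
move_to(BR+[0,0,.13],ROT)
f0=read_wrist_force()
print(read_clock(),servo_line(BR,rate=.12,max_force=8))
grab(15); print("open",read_opening(),read_gripper_force(),read_wrist_force()-f0,read_position())
servo_line(BR+[0,0,.14],rate=.12)
print(read_clock(),read_wrist_force()-f0,read_opening())
im=[]
for n in("side","top"):
    s=snapshot(n); pickle.dump(s,open(f"{n}1.pkl","wb"))
    im.append(s["image"][:,:,::-1])
a=cv2.resize(im[0][210:430,250:470],(600,600)); cv2.imwrite("pics/side1.png",a)
E
```

```text
big brush [ 0.63328581 -0.32445381] [ 0.63866666 -0.30399648]
4.3 False
open 0.01576653207443527 15.00003226266017 [-0.2954584   1.22500638 -0.28180098] [ 0.52100449 -0.32199518  0.27099534]
7.9417 [-0.97032704  0.37979153 -1.65694839] 0.01580726163517004
```

View pics/side1.png

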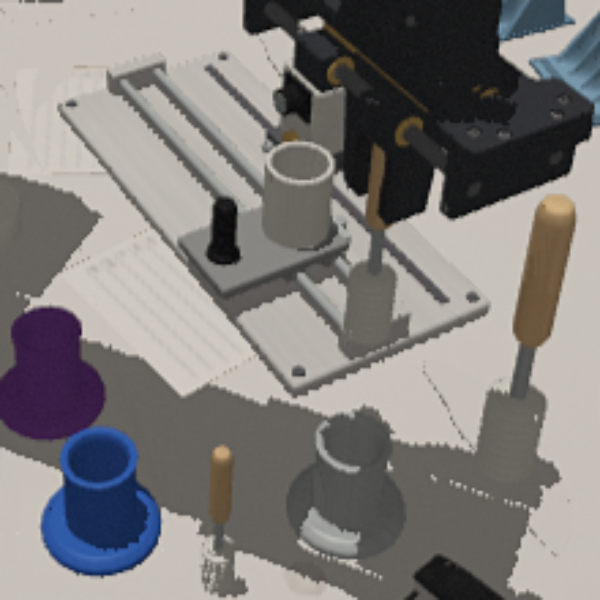

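The brush is held in the fingers (tip at crop 368,338), free of the holder and close to vertical. Next I do the brushing.

Run:
```python
from h import *
from rig import *
s=pickle.load(open("side1.pkl","rb"))
print("tip",onz(s,250+368/2.727,210+338/2.727,.155),"headtop",onz(s,250+373/2.727,210+268/2.727,.196))
W=WELL.copy()
servo_line(W+[0,0,.411],rate=.15)
f0=read_wrist_force()
servo_line(W+[0,0,.335],rate=.12); print("in",read_wrist_force()-f0)
for i in range(2):
    r=servo_line(W+[0,0,.295],rate=.05,max_force=5)
    print(r,read_position()[2],read_wrist_force()-f0,read_opening())
    hold(.2); p=read_position(); 
    if i==0: servo_line(W+[0,0,p[2]+.045],rate=.08); print(read_wrist_force()-f0)
servo_line(W+[0,0,.411],rate=.15)
print(read_clock(),read_wrist_force()-f0)
```

```text
tip [ 0.51817967 -0.33131009  0.155     ] headtop [ 0.52162354 -0.32136908  0.196     ]
in [-0.54859002 -0.67422985  0.6274072 ]
True 0.2990683147036044 [-0.00947256 -0.28957528  2.66304672] 0.015265894223947349
[-0.90222895 -0.2104766  -1.2469122 ]
True 0.29856485616242356 [-0.626248   -0.94399766  4.87928318] 0.01572772269967991
13.925 [-0.36134937 -0.5415442  -1.34822889]
```

Run:
```python
from h import *
from rig import *
import cv2
servo_line(BR+[0,0,.14],rate=.15)
s=snapshot("side"); a=cv2.resize(s["image"][230:410,300:480,::-1],(360,360),interpolation=2)
f0=read_wrist_force()
servo_line(BR+[0,0,.06],rate=.1); print(read_wrist_force()-f0)
r=servo_line(BR-[0,0,.002],rate=.05,max_force=4)
p=read_position();print(r,p,read_wrist_force()-f0)
if p[2]<.275:
    open_gripper(); hold(.2)
    servo_line(p+[0,0,.14],rate=.15)
    servo_line(p+[0,0.12,.14],rate=.3)
t=snapshot("side"); b=cv2.resize(t["image"][290:430,310:450,::-1],(360,360),interpolation=2)
cv2.imwrite("pics/ret.png",np.hstack([a,b])); print(read_clock(),read_opening())
s=snapshot("top")
for n,q in(("side",t),("top",s)):
  for th in("brush","well_floor","knob_grip"): print(n,th,[([int(v) for v in d["rect"]],round(d["confidence"],2)) for d in look_for(q,th)])
cv2.imwrite("pics/top2.png",cv2.resize(s["image"][190:300,245:445,::-1],None,fx=4,fy=4,interpolation=2))
```

```text
[ 0.84965377 -0.61780446 -0.58572681]
True [ 0.52099841 -0.32199659  0.26960677] [-0.06983841 -0.70587975  6.09436121]
20.7083 0.08825736260798035
side brush [([315, 261, 378, 317], 0.63), ([423, 281, 461, 386], 0.61), ([369, 326, 386, 381], 0.56), ([321, 371, 339, 427], 0.56)]
side well_floor [([314, 260, 377, 318], 0.61)]
side knob_grip [([314, 263, 376, 319], 0.79)]
top brush [([435, 286, 447, 294], 0.57), ([427, 241, 440, 257], 0.45)]
top well_floor [([334, 225, 357, 268], 0.96)]
top knob_grip [([329, 224, 359, 269], 0.57)]
```

View pics/ret.png

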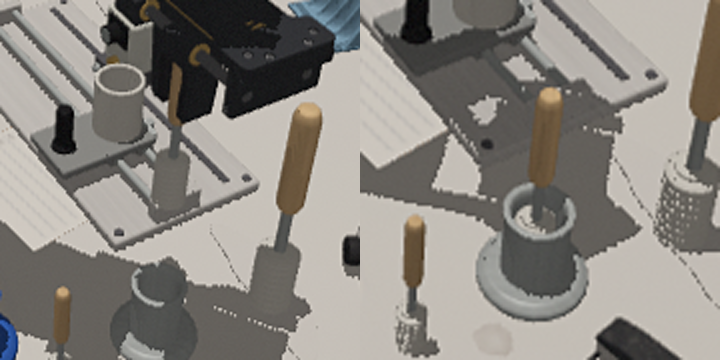

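The brush is standing back in the holder (right half, 545,140), released. Next I grip the knob.

Run:
```python
from h import *
from rig import *
K=WELL-.06*XD; K[2]=.212
f0=read_wrist_force()
move_to(K+[0,0,.09],ROT)
f0=read_wrist_force()
print(servo_line(K,rate=.12,max_force=8),read_position())
grab(20); print(read_opening(),read_wrist_force()-f0)
pickle.dump((K,f0),open("k.pkl","wb"))
servo_line(K+.066*YD,rate=.08,max_force=12)
print(read_clock())
for d in np.arange(.068,.0861,.002):
    r=servo_line(K+d*YD,rate=.05,max_force=12)
    f=read_wrist_force()-f0
    print(round(d,4),r,round(f@YD,2),round(f@XD,2),round(f[2],2))
print(read_clock())
```

```text
False [ 0.50894002 -0.12545491  0.21281383]
0.016026243793362926 [-0.39813065  1.56673511  0.123862  ]
24.6083
0.068 False 1.16 -4.28 1.21
0.07 False 1.21 -5.1 2.02
0.072 False 1.18 -5.12 1.91
0.074 False 2.65 -6.07 2.44
0.076 False 0.94 -5.81 2.01
0.078 False 1.34 -5.74 2.46
0.08 False 0.65 -6.0 1.93
0.082 False -0.3 -6.37 1.75
0.084 False 0.01 -5.74 1.99
0.086 False 0.01 -6.09 1.99
27.1083
```

Run:
```python
from h import *
from rig import *
K,f0=pickle.load(open("k.pkl","rb"))
def rep(d,r):
    f=read_wrist_force()-f0; print(round(d,4),r,round(f@YD,2),round(f@XD,2),round(f[2],2),"along",round((read_position()-K)@YD,4),round((read_position()-K)@XD,4))
print(read_opening())
servo_line(K+.086*YD-.001*XD,rate=.03); rep(.086,0)
K2=K-.001*XD
for d in np.arange(.0875,.0996,.0015):
    r=servo_line(K2+d*YD,rate=.04,max_force=6); rep(d,r)
    if r: break
s=snapshot("top"); t=snapshot("side")
import cv2
cv2.imwrite("pics/k1.png",np.hstack([cv2.resize(s["image"][190:300,245:395,::-1],(600,440),interpolation=2)]))
cv2.imwrite("pics/k1s.png",cv2.resize(t["image"][220:360,260:440,::-1],(720,560),interpolation=2))
print(read_clock())
```

```text
0.015899134127546646
0.086 0 0.56 3.02 -4.91 along 0.0859 -0.0006
0.0875 False 0.63 5.55 -6.82 along 0.0875 -0.0006
0.089 False 0.83 5.81 -5.8 along 0.0891 -0.0006
0.0905 False 3.18 5.2 -4.9 along 0.0908 -0.0006
0.092 False 2.22 5.63 -5.1 along 0.0924 -0.0007
0.0935 False 4.92 5.27 -5.18 along 0.094 -0.0007
0.095 False 5.33 5.08 -5.15 along 0.0955 -0.0007
0.0965 False -1.96 3.92 -7.0 along 0.0963 -0.0007
0.098 False -4.01 3.55 -7.28 along 0.0976 -0.0007
0.0995 False -2.95 3.17 -6.26 along 0.0992 -0.0007
29.7083
```

View pics/k1s.png

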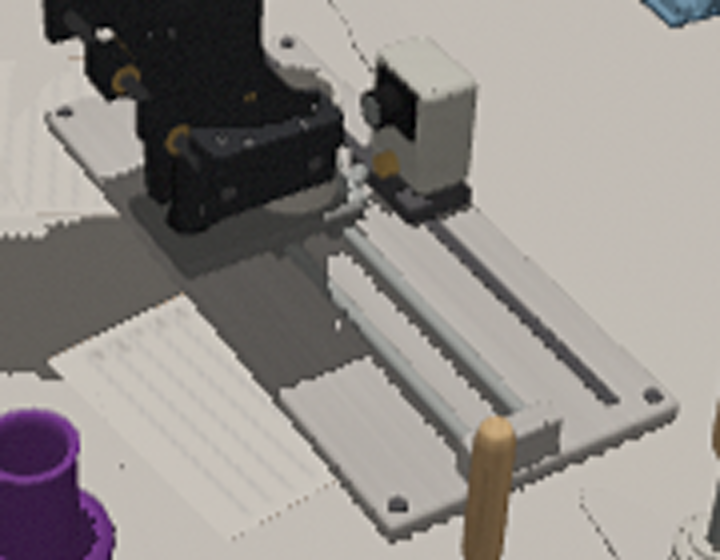

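The side view shows the carriage with the gripper on the knob, and the well beside the reader's plunger (355,180). The force swung from +5 to −3 N at about 96 mm, which looks like the notch. I'll check with a fresh force zero: release, let the ball seat the carriage, regrip softly.

Run:
```python
from h import *
from rig import *
K,_=pickle.load(open("k.pkl","rb"))
g=lambda:read_wrist_force()
fm=lambda n=8:np.mean([(hold(.02),g())[1] for _ in range(n)],0)
a=fm(); open_gripper(); hold(.3); b=fm(); print("before release",(a-b)@YD,(a-b)@XD,(a-b)[2])
f0=b
grab(3); hold(.2); c=fm()-f0; print("grip3",c@YD,c@XD,c[2],read_opening(),(read_position()-K)@YD)
K2=K-.0006*XD
for d in(.098,.0965,.095,.0965,.098,.0992,.1004):
    r=servo_line(K2+d*YD,rate=.03,max_force=9); hold(.1); f=fm(4)-f0; print(d,r,f@YD,f@XD,f[2],read_opening(),(read_position()-K)@YD)
    if r: break
pickle.dump((K,f0),open("k.pkl","wb")); print(read_clock())
```

```text
before release -3.6206710867076763 4.979101107248651 -6.218467283858228
grip3 -6.067901975841104 -0.6378985873826231 -0.9337192407653865 0.02196690229182004 0.09887289791836323
0.098 False -5.61697379866783 -2.99497082357483 0.6775351615539509 0.018866888935702444 0.09741168481231027
0.0965 False -5.228407227420327 -3.0560311247237104 1.243839326459313 0.016481184745417696 0.09624964127042146
0.095 False 3.8721901452710545 -2.7299870993346493 2.875489193579702 0.016515964222087735 0.09532687515425828
0.0965 False -3.698395940123752 -3.6261504423525857 -0.3528078580802931 0.01684709544348911 0.09622080412388669
0.098 False -5.853314272116805 -3.8363892806902986 -0.6487542429755302 0.018775615102589318 0.09741763492901052
0.0992 False -5.934174154866361 -3.768975046630862 -0.7171620138247055 0.021689238865558236 0.09863759293387338
0.1004 False -6.17898427536396 -3.8475134777235875 -1.0234810505041705 0.023772383195025885 0.09982715232124945
35.75
```

The fingers being forced open shows the carriage locked at a travel of about 95.9 mm, so the ball is in the notch. I'll centre the gripper there and grip.

Run:
```python
from h import *
from rig import *
import cv2
K,f0=pickle.load(open("k.pkl","rb")); K2=K-.0008*XD
open_gripper(); hold(.3)
servo_line(K2+.0959*YD,rate=.03); hold(.2)
fm=lambda n=8:np.mean([(hold(.02),read_wrist_force())[1] for _ in range(n)],0)
f0=fm(); grab(10); hold(.3); f=fm()-f0
print(f@YD,f@XD,f[2],read_opening(),(read_position()-K)@YD,read_clock())
s=snapshot("top");t=snapshot("side")
cv2.imwrite("pics/end.png",np.hstack([t["image"][160:430,240:480,::-1],s["image"][160:430,150:460,::-1]]))
```

```text
0.08566820248353878 0.22979560738640703 0.17754986371589976 0.01635609846138008 0.09589415050275497 39.2333
```

View pics/end.png

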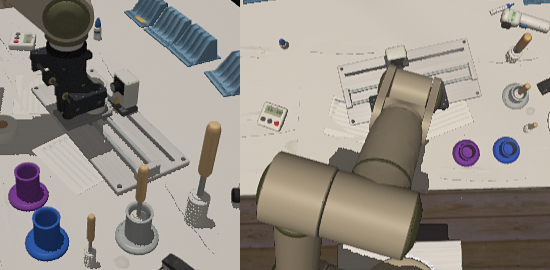

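The side half shows the brush standing in the steel holder (140,215) and the gripper on the knob beside the reader. Timer and dropper are undisturbed. The residual force is near zero, so I hand in.

```bash
python3 -c "
from rig import *
print(finish_job(),read_clock())"
```

```text
the job is handed in; nothing more can be done
the job is handed in; nothing more can be done
```

The job is handed in at about 39 s: the well was brushed to the bottom twice, the brush is back in its holder, and the carriage sits in the notch with the knob still held.

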